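# Reset the bench balance at its sunken key

## Robot

A 7-joint arm with a two-finger parallel gripper is mounted at the origin on a cart in front of the work surface, level with it; the furniture and walls round the work are solid. World frame = base frame: x ahead of the robot, y to its left, z up, the work surface at z = 0. Lengths are in mm, angles in rad, forces in N, time in s.
With the tool pointing down it reaches from about 400 to 875 mm from the base axis. Payload 4.4 kg.
Tool frame: the origin (TCP) lies midway between the tips of the shut fingers; the grasp point (between the pads) lies 19 mm behind it; z points along the fingers, y is the line along which they close (so a half turn about z gives the same grasp; the last joint's range is limited). The gripper opens to 85 mm and grips with 20 to 120 N. Pads are 22 mm wide; open, the fingers measure 114 mm over their backs; the gripper's body (76 mm by 85 mm) begins 54 mm behind the grasp point. The pads swing forward as they close: fully open they stand 13 mm farther back than shut.
Start: joints at [-1.291, 0.628, 0.038, 1.517, -0.027, 0.996, -0.02], TCP at [220.294, 611.546, 231.313] pointing down, gripper open.
Joint ranges: [-3.06, 3.06], [-0.37, 2.12], [-1.25, 1.32], [0.18, 2.47], [-1.1, 4.24], [0.23, 1.98], [-2.94, 2.94]. Speed limits (rad/s): [2.57, 2.57, 3.14, 3.14, 3.14, 3.14, 3.14].

## Interface

Orientations are given as [roll, pitch, yaw] about the fixed x, y, z axes, in that order (R = Rz(yaw) Ry(pitch) Rx(roll)).
In Python, from cell import ctrl gives the robot as it stands.
- The arm moves only by the shell command python3 -m handwheel 'ROWS'. ROWS is JSON, a list of rows, each a list of 3 entries, a list of its own where there are three numbers: the turn, a rotation vector about the tool's x, y, z in degrees, then the shift along the tool's x, y, z in m, then the closure, from 0 (fully open) to 1 (shut). A call has 1 to 5 rows; each row shifts and turns the commanded pose from where the row before left it, along the tool's axes as they then stand; what a row does not reach is not made up. A row lasts 1/12 s, in which the tool goes at most 41.7 mm and 7.16 degrees, less where a joint would pass 70% of its speed; a pose out of reach is approached as far as the arm can. A call is refused whole if a number of a shift passes 0.0417 or a number of a turn 7.16, either way. A call with a gripper value outside its range is refused whole. The fingers move at their own pace and stop on an object; the grip force is fixed at half the most. Time passes only in rows, so rows that do not move let the fingers close. It gives the time, the measured TCP pose, the force, the opening and the grip force at its end, in the units of the state.
- ctrl.read_state(): the state, without advancing time (a new reading comes with each control period).
- ctrl.get_image(name): name is "scene" or "side" or "wrist"; returns a dict with "pixels" (384x512x3 uint8, red, green, blue), "fx", "fy", "cx", "cy" (pixels), "k1" (the pictures are not rectified: a ray, as slopes to the right and down, at radius r is drawn at 1 + k1 r^2 times it, then the intrinsics apply), "pose" (4x4, takes a point from camera to world coordinates); the wrist camera has in their place "T_tool_cam" (4x4, takes a point from camera to tool coordinates, whose origin is the TCP and whose axes are the flange's). Camera axes: x right, y up, looking along -z (the intrinsics and any distortion apply to the point x, -y, -z); pixel columns grow to the right and rows downward; lengths in mm; the calibration is good to about 2 mm. A picture is of the moment at which its call begins: read the wrist's pose just before it. There is no depth.
- ctrl.finish_job(): hands the job in; it is judged then, once.
The state is a dict: "clock": time; "qpos": joint angles; "qd": joint speeds; "tau": joint torques, N m; "eef_pos": TCP position; "tool_rot": TCP orientation; "force": force on the tool from outside, world axes, zero at the start; "torque": the same for the moment, N m; "width": finger opening in mm; "gripper_force": force on a finger pad.
Only numpy, scipy, OpenCV 4.12 (cv2) and the standard library are available. Lean on these libraries where they do the work, as an engineer would, in place of code of your own. Each camera call takes 0.05 s, during which the arm holds its last target. There are 200 camera calls.

## Task

Reset the grey bench balance with your fingertips only: push the white shutter sideways until the orange key's well is fully open, reach a fingertip down into the well and press the sunken orange key all the way down for about a second, then push the shutter back fully over the orange key. Do not press the blue key, press the orange one gently, and leave the beaker on the pan and everything else on the bench where it stands; nothing is to be gripped or lifted.

Things in the scene. Friction and masses are not known exactly. Their poses are not given: they have to be found in the camera images.
- balance: Grey bench balance, 234 x 190 mm, fixed to the bench, its panel 62 mm above the bench. Origin: centre of its underside; x points from its front (keys) to its rear (weighing pan), y to its left, z up. Two square wells in the panel are centred 62 mm before the origin and 30 mm left (orange key) and right (blue key) of it. The panel ends 95 mm left and right of the origin.
- well_orange (a point): Centre of the mouth of the orange key's well, level with the panel. The well is 46 x 46 mm, square to the balance, and the key's top lies 24 mm below the mouth.
- well_blue (a point): Centre of the mouth of the blue key's well, of the same size, 60 mm to the right (balance -y) of the orange one. Two aluminium guide rails, 6 mm high, 6 mm wide, 57 mm clear between them, run along balance y in front of and behind both wells.
- key_orange_top (a point): Centre of the top of the orange key, 32 x 32 mm, at the bottom of its well; it goes down with the key.
- key_orange (a joint): Travel of the orange key in m: 0 up, 0.006 fully down. Spring: begins to move at 1 N, fully down at 4 N, comes up by itself when let go.
- key_blue (a joint): Travel of the blue key in m, same spring: 0 up, 0.006 fully down. It must not be pressed.
- shutter_top (a point): Centre of the top of the white ribbed shutter, a plate 55 mm (balance x) x 56 mm (balance y), 12 mm thick, that slides on the panel between the rails; its top is 74.5 mm above the bench. It covers one well and leaves the other open. It has no handle: push it at its upright left or right side face (28 mm to balance +y or -y of this point).
- shutter (a joint): Shutter position in m: about 0 (0 to 0.004 at the start) over the orange well, growing as it slides to the balance's right (-y), 0.060 at the far stop over the blue well. About 1.5 N of friction; it stays where it is left and has a stop at each end.
- beaker: Small clear glass beaker, 52 mm across, 60 mm high; origin: centre of its underside. Stands on the steel pan (92 mm across, its top 73 mm above the bench, centred 62 mm behind the balance's origin). Bystander.
- bench_timer: White bench timer 22 x 66 x 58 mm standing on edge; origin under its centre. Bystander.
- green_box: Green pipette tip box 89 x 122 x 67 mm; origin under its centre. Bystander.
- black_marker: Black marker lying on the bench, 138 mm long, 13 mm thick; origin under its centre. Bystander.
- amber_bottle: Amber bottle with black cap, 50 mm across, 108 mm high; origin under its centre. Bystander.
- marker_blue: Blue and white marker lying on the bench, 138 mm long, 13 mm thick; origin under its centre. Bystander.
- pipette_200: White pipette with yellow button lying on the bench, 251 mm long, 28 mm high; origin under its centre. Bystander.

How it is judged:
By the outcome, as a careful person would: the job done as asked, in the order asked, and still so for the second after the job is handed in, with the robot touching nothing.
It also fails if it takes over 51 s, if anything falls off the work surface, if the arm or the gripper's body presses on something with over 40 N, if the wrist force passes 120 N, or if a joint passes its speed limit or range.

## Working session

There is one attempt and no reset: what is moved stays moved. The work goes in short steps, Python scripts to look and compute and a shell command to move; the robot and the scene stay as the last step left them, time stands still between calls to the robot, and variables do not carry over. Pictures are saved under pics/ and viewed, at most 10 in all, crops included, and the job is handed in when it is done.

```bash
mkdir -p pics; ls; python3 - <<'E'
from cell import ctrl
import cv2
s=ctrl.read_state();print(s)
for n in("scene","side"):
    i=ctrl.get_image(n);cv2.imwrite(f"pics/{n}0.png",i["pixels"][...,::-1]);print({k:v for k,v in i.items() if k!="pixels"})
E
```

```text
pics
{'clock': 0.0, 'qpos': array([-1.29079999,  0.62937228,  0.03842077,  1.51840024, -0.02699699,
        0.99630647, -0.01999231]), 'qd': array([ 0.00031352, -0.00118958, -0.00091639,  0.00016041,  0.00092896,
        0.00093599,  0.00030601]), 'tau': array([ 2.02513929e-04, -5.63420534e+01,  1.22689292e+00, -1.93450874e+01,
        1.11441925e-02,  1.04713466e-02,  1.03055774e-05]), 'eef_pos': array([220.05780563, 610.92634001, 230.3614575 ]), 'tool_rot': array([-3.13962381e+00,  1.82149323e-05,  2.79582207e+00]), 'force': array([0.46900797, 0.27949232, 0.19442582]), 'torque': array([-0.04771978, -0.02815355, -0.0001215 ]), 'gripper_force': 0.0, 'width': 85.36241483438674}
{'fx': 395.30660408747815, 'fy': 395.30660408747815, 'cx': 257.697149996414, 'cy': 189.7778503075662, 'k1': -0.07453058201109876, 'pose': array([[-4.24824956e-01,  4.42452272e-01, -7.89784618e-01,
        -5.66635356e+02],
       [-9.05275006e-01, -2.08556668e-01,  3.70109820e-01,
         5.36079131e+02],
       [-9.58917919e-04,  8.72204164e-01,  4.89141061e-01,
         7.33376369e+02],
       [ 0.00000000e+00,  0.00000000e+00,  0.00000000e+00,
         1.00000000e+00]])}
{'fx': 467.53084952865174, 'fy': 467.53084952865174, 'cx': 252.77686802176396, 'cy': 187.66467144511736, 'k1': -0.17695962349025235, 'pose': array([[ 9.45294118e-01,  2.16318025e-01, -2.44183420e-01,
         1.05483758e+02],
       [-3.25709635e-01,  5.84025780e-01, -7.43523451e-01,
        -1.16461323e+03],
       [-1.82281120e-02,  7.82381237e-01,  6.22532999e-01,
         1.07579695e+03],
       [ 0.00000000e+00,  0.00000000e+00,  0.00000000e+00,
         1.00000000e+00]])}
```

View pics/scene0.png

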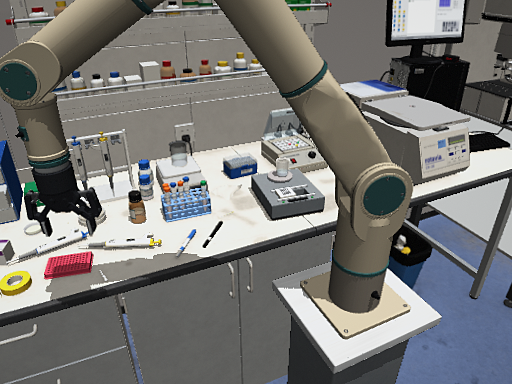

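View pics/side0.png

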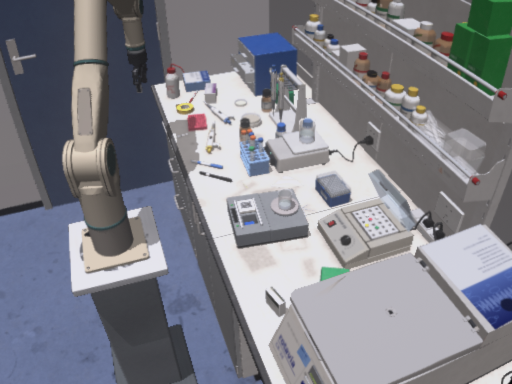

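The scene view shows the balance at about (288,193). The side view shows it at about (266,216), shutter near (246,213) and beaker near (286,202). I'll enlarge the side view and work out rough positions.

```bash
cat >h.py <<'E'
from cell import ctrl
import numpy as np,cv2
from scipy.spatial.transform import Rotation as R
def cam(n):
    s=ctrl.read_state(); i=ctrl.get_image(n)
    if n=="wrist":
        T=np.eye(4);T[:3,:3]=R.from_euler("xyz",s["tool_rot"]).as_matrix();T[:3,3]=s["eef_pos"]
        i["pose"]=T@i["T_tool_cam"]
    return i
def ray(i,uv):
    K=np.array([[i["fx"],0,i["cx"]],[0,i["fy"],i["cy"]],[0,0,1.]])
    p=cv2.undistortPoints(np.array(uv,float).reshape(-1,1,2),K,np.array([i["k1"],0,0,0.])).reshape(-1,2)
    d=np.c_[p[:,0],-p[:,1],-np.ones(len(p))]@i["pose"][:3,:3].T
    return i["pose"][:3,3],d/np.linalg.norm(d,axis=1)[:,None]
def plane(i,uv,z):
    o,d=ray(i,uv);return o+d*((z-o[2])/d[:,2])[:,None]
def meet(i,a,j,b):
    o,d=ray(i,[a]);p,e=ray(j,[b]);d=d[0];e=e[0]
    t=np.linalg.lstsq(np.c_[d,-e],p-o,rcond=None)[0]
    A=o+d*t[0];B=p+e*t[1];return (A+B)/2,np.linalg.norm(A-B)
def project(i,P):
    P=(np.atleast_2d(P)-i["pose"][:3,3])@i["pose"][:3,:3]
    x=P[:,0]/-P[:,2];y=-P[:,1]/-P[:,2];f=1+i["k1"]*(x*x+y*y)
    return np.c_[i["fx"]*x*f+i["cx"],i["fy"]*y*f+i["cy"]]
E
python3 - <<'E'
from h import *
i=cam("side");j=cam("scene");np.set_printoptions(precision=1,suppress=True)
a=i["pixels"][180:255,215:315];b=j["pixels"][145:225,240:340]
cv2.imwrite("pics/c1.png",np.hstack([cv2.resize(a,(400,300),interpolation=2),cv2.resize(b,(400,300),interpolation=2)])[...,::-1])
print(plane(i,[(246,213),(286,208),(228,208),(238,243),(306,235),(290,190)],65))
print(plane(j,[(293,193)],65))
E
```

```text
[[ 438.1  -74.9   65. ]
 [ 569.5  -96.9   65. ]
 [ 390.1  -30.9   65. ]
 [ 372.1 -196.6   65. ]
 [ 579.5 -236.    65. ]
 [ 618.1  -14.2   65. ]]
[[440.9 -69.   65. ]]
```

View pics/c1.png

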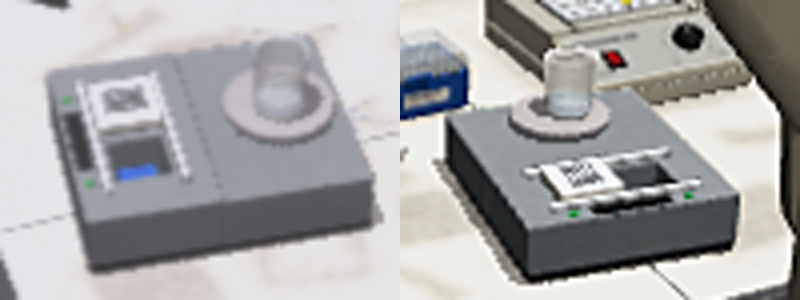

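The shutter is over the orange well near (435,-70), and the balance yaw is about -9°. That means the tool should yaw to about 81°, with its x along balance +y. I'll move over it in two legs, closing the fingers on the way.

```bash
python3 -m handwheel '[[[0,0,0],[-0.0282,-0.0217,0],1],[[0,0,0],[-0.0282,-0.0217,0],1],[[0,0,0],[-0.0282,-0.0217,0],1],[[0,0,0],[-0.0282,-0.0217,0],1],[[0,0,0],[-0.0282,-0.0217,0],1]]'
python3 -m handwheel '[[[0,0,0],[-0.0282,-0.0217,0],1],[[0,0,0],[-0.0282,-0.0217,0],1],[[0,0,0],[-0.0282,-0.0217,0],1],[[0,0,0],[-0.0282,-0.0217,0],1],[[0,0,0],[-0.0282,-0.0217,0],1]]'
python3 -m handwheel '[[[0,0,0],[-0.0282,-0.0217,0],1],[[0,0,0],[-0.0282,-0.0217,0],1],[[0,0,7.1],[0,0,0],1],[[0,0,7.1],[0,0,0],1],[[0,0,7.1],[0,0,0],1]]'
python3 -m handwheel '[[[0,0,7.1],[0,0,0],1],[[0,0,7.1],[0,0,0],1],[[0,0,7.1],[0,0,0],1],[[0,0,7.1],[0,0,0],1],[[0,0,7.1],[0,0,0],1]]'
python3 -m handwheel '[[[0,0,7.1],[0,0,0],1],[[0,0,7.1],[0,0,0],1],[[0,0,7.1],[0,0,0],1],[[0,0,0],[0,0,0],1]]'
python3 -c "
from cell import ctrl;s=ctrl.read_state();print(s['qpos']);print(ctrl.get_image('wrist')['T_tool_cam'])"
```

```text
clock: 0.62
eef_pos: [316.8, 460.1, 231.2]
tool_rot: [-3.141, 0.0, 2.796]
force: [0.4, 0.7, -0.4]
width: 25.9
gripper_force: 0.0
clock: 1.03
eef_pos: [412.6, 310.2, 231.3]
tool_rot: [3.142, -0.0, 2.796]
force: [0.7, 0.1, 0.4]
width: 0.1
gripper_force: 0.0
clock: 1.45
eef_pos: [451.0, 250.7, 231.3]
tool_rot: [-3.142, -0.0, 2.415]
force: [0.1, 0.4, 0.5]
width: -0.0
gripper_force: 0.0
clock: 1.87
eef_pos: [450.3, 251.9, 231.3]
tool_rot: [-3.141, -0.0, 1.798]
force: [0.4, -0.3, -0.2]
width: -0.2
gripper_force: 0.0
clock: 2.2
eef_pos: [450.2, 251.9, 231.1]
tool_rot: [-3.142, 0.001, 1.43]
force: [-0.7, -0.3, 0.2]
width: 0.2
gripper_force: 0.0
[-0.86582476  0.46846128  0.43651767  1.89607101 -0.2603572   0.83301085
 -0.43489296]
[[ 3.47337275e-04  9.47330096e-01  3.20258596e-01  8.21807193e+01]
 [ 9.99999622e-01 -7.36824883e-05 -8.66598145e-04 -5.79267251e-01]
 [-7.97357053e-04  3.20258776e-01 -9.47329763e-01 -1.43357540e+02]
 [ 0.00000000e+00  0.00000000e+00  0.00000000e+00  1.00000000e+00]]
```

```bash
python3 -m handwheel '[[[0,0,0],[-0.0354,0.0039,0],1],[[0,0,0],[-0.0354,0.0039,0],1],[[0,0,0],[-0.0354,0.0039,0],1],[[0,0,0],[-0.0354,0.0039,0],1],[[0,0,0],[-0.0354,0.0039,0],1]]'
python3 -m handwheel '[[[0,0,0],[-0.0354,0.0039,0],1],[[0,0,0],[-0.0354,0.0039,0],1],[[0,0,0],[-0.0354,0.0039,0],1],[[0,0,0],[0,0,0],1],[[0,0,0],[0,0,0],1]]'
python3 - <<'E'
from h import *
i=cam("wrist");np.savez("w1.npz",**i);cv2.imwrite("pics/w1.png",i["pixels"][...,::-1])
E
```

```text
clock: 2.67
eef_pos: [445.0, 72.4, 231.4]
tool_rot: [3.141, -0.0, 1.437]
force: [0.2, 0.2, 0.2]
width: -0.1
gripper_force: 0.0
clock: 3.08
eef_pos: [442.2, -35.2, 231.5]
tool_rot: [3.141, 0.0, 1.43]
force: [0.2, 0.3, -0.3]
width: 0.1
gripper_force: 0.0
```

View pics/w1.png

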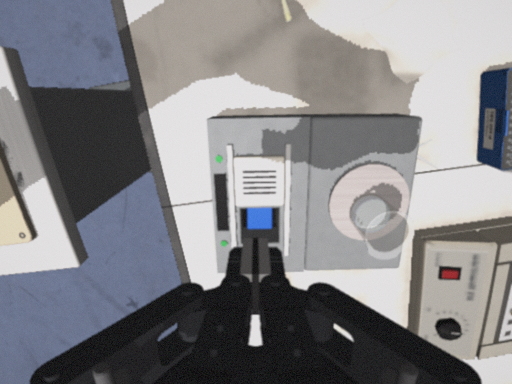

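The wrist view shows the shutter at about (236–284, 157–207), the open blue key at (260,218) and the panel's left edge along row 117. I'll measure the shutter by mask, and check heights against the side view.

```bash
python3 - <<'E'
from h import *
np.set_printoptions(precision=1,suppress=True)
i=dict(np.load("w1.npz"));g=cv2.cvtColor(i["pixels"],cv2.COLOR_RGB2GRAY)
print("rowprof",g[110:125,330],"col",g[150:215:1,239]);print("r185",g[195,226:294])
m=(g>195).astype(np.uint8)*255; m[:,:234]=0;m[:,286:]=0;m[:150]=0;m[215:]=0
m=cv2.morphologyEx(m,cv2.MORPH_CLOSE,np.ones((9,9)));m=cv2.morphologyEx(m,cv2.MORPH_OPEN,np.ones((15,15)))
c=max(cv2.findContours(m,0,2)[0],key=cv2.contourArea);r=cv2.minAreaRect(c);print(r)
bx=cv2.boxPoints(r);P=plane(i,bx,74.5);print(P,P.mean(0),np.linalg.norm(np.diff(P,axis=0),axis=1))
# panel left edge and right edge at z=62
E1=plane(i,[(214,117.5),(412,114.5)],62);print(E1)
for a in range(212,420,40): 
    col=g[105:130,a].astype(int);print(a,105+np.argmax(-np.diff(col)),end=' ')
s=cam("side");gs=cv2.cvtColor(s["pixels"],cv2.COLOR_RGB2GRAY)
q=project(s,P);print("side proj of corners",q)
ms=(gs>200).astype(np.uint8)*255;k=np.zeros_like(ms);k[197:216,236:258]=255;ms&=k
print(gs[196:216,234:260])
E
```

```text
rowprof [140 140 138 117  72  56  56  79  95 103 110 111 112 111 111] col [182 183 182 175 161 128 125 185 223 227 228 227 225 227 227 227 228 225
 227 227 226 227 226 228 226 227 227 227 227 227 228 225 227 227 227 228
 227 228 227 227 228 227 226 226 226 227 226 227 227 226 228 227 229 228
 224 221 200 169 147 138 141 140 144 145 144]
r185 [ 79 130 175 204 224 228 224 207 174 195 225 228 227 227 227 228 226 226
 225 225 225 225 225 223 226 223 224 226 224 225 224 225 225 225 225 224
 224 226 226 224 227 226 224 227 226 225 226 226 226 225 225 226 228 227
 225 227 227 214 177 192 224 227 224 207 177 171 171 172]
((258.5, 181.49998474121094), (48.99999237060547, 46.99999237060547), -0.0)
[[414.2 -63.9  74.5]
 [422.8 -11.4  74.5]
 [474.2 -18.7  74.5]
 [468.4 -71.6  74.5]] [444.9 -41.4  74.5] [53.2 51.9 53.2]
[[407.6  32.1  62. ]
 [618.1   7.   62. ]]
212 116 252 114 292 106 332 113 372 113 412 115 side proj of corners [[237.9 210.4]
 [235.6 200. ]
 [250.8 197.9]
 [254.4 208.1]]
[[148 152 155 156 157 159 161 162 163 162 159 157 154 136 145 137 147 134
  121 112 106 106 104 104 102  98]
[... 1372 characters left out ...]
31 230 230
  230 230 223 179 213 206 175 164]
 [ 67 113 180 220 180 216 232 233 232 231 230 230 230 227 216 195 181 174
  172 174 167 148 210 225 189 166]
 [ 63  86 144 211 188 215 228 225 204 185 176 173 174 173 163 152 145 143
  148 150 138 132 177 220 184 163]
 [ 61  72 126 208 210 186 174 167 154 144 141 139 141 139 133 126 120 135
  156 161 158 155 155 212 197 172]
 [ 61  68 121 196 222 185 146 134 127 124 136 141 153 159 157 155 153 155
  160 159 151 155 158 213 224 189]
 [ 60  65 104 165 217 184 157 156 156 155 156 150 148 153 149 140 136 127
  120 115 111 127 155 186 220 184]
 [ 62  61  80 131 210 197 161 147 143 138 135 122 111 110 109 104 100  98
   96  95  95 111 148 156 212 198]]
```

Shutter centre is about (445,-41). Its size and its projection into the side view agree with the given height. I'll go to 54 mm left of it, about (452,12), and descend.

```bash
python3 -m handwheel '[[[0,0,0],[0.024,0.0017,0],1],[[0,0,0],[0.024,0.0017,0],1],[[0,0,0],[0,0,0.04],1],[[0,0,0],[0,0,0.04],1],[[0,0,0],[0,0,0.04],1]]'
python3 -m handwheel '[[[0,0,0],[0,0,0.02],1],[[0,0,0],[0,0,0.012],1],[[0,0,0],[0,0,0.01],1],[[0,0,0],[0,0,0],1],[[0,0,0],[0,0,0],1]]'
python3 - <<'E'
from h import *
i=cam("wrist");np.savez("w2.npz",**i);cv2.imwrite("pics/w2.png",i["pixels"][...,::-1]);print(i["pose"][:3,3])
s=cam("side");print(project(i,[[444.9,-41.4,74.5]]))
E
```

```text
clock: 3.6
eef_pos: [453.0, 17.3, 110.3]
tool_rot: [3.139, -0.001, 1.44]
force: [-0.0, 0.3, 0.1]
width: 0.2
gripper_force: 0.0
clock: 4.02
eef_pos: [452.0, 15.6, 68.9]
tool_rot: [-3.14, -0.001, 1.436]
force: [-0.4, 0.0, -0.1]
width: -0.2
gripper_force: 0.0
[462.6405694   97.03927762 212.31189938]
[[256.74668363 336.58198237]]
```

View pics/w2.png

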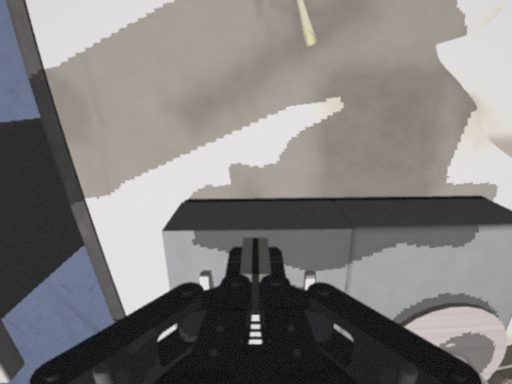

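The fingers are over the panel, left of the shutter, and centred between the rail ends at (207,280) and (310,278). Now the push to the right.

```bash
python3 -m handwheel '[[[0,0,0],[-0.01,0,0.001],1],[[0,0,0],[-0.008,0,0],1],[[0,0,0],[-0.008,0,0],1],[[0,0,0],[-0.008,0,0],1],[[0,0,0],[-0.008,0,0],1]]'
python3 -m handwheel '[[[0,0,0],[-0.008,0,0],1],[[0,0,0],[-0.008,0,0],1],[[0,0,0],[-0.008,0,0],1],[[0,0,0],[0,0,0],1]]'
python3 -m handwheel '[[[0,0,0],[-0.004,0,0],1],[[0,0,0],[-0.002,0,0],1],[[0,0,0],[0,0,0],1]]'
python3 -c "
from h import *
i=cam('side');cv2.imwrite('pics/s3.png',cv2.resize(i['pixels'][165:265,200:330],(780,600),interpolation=2)[...,::-1])"
```

```text
clock: 4.53
eef_pos: [447.2, -27.9, 68.8]
tool_rot: [3.14, -0.001, 1.433]
force: [1.5, 1.2, 0.8]
width: -0.1
gripper_force: 0.9
clock: 4.87
eef_pos: [442.9, -53.5, 68.4]
tool_rot: [3.141, 0.001, 1.43]
force: [-0.1, -0.3, -0.4]
width: 0.4
gripper_force: 0.0
clock: 5.12
eef_pos: [441.9, -57.5, 68.2]
tool_rot: [-3.141, 0.0, 1.432]
force: [0.2, 0.2, 0.3]
width: 0.1
gripper_force: 0.0
```

View pics/s3.png

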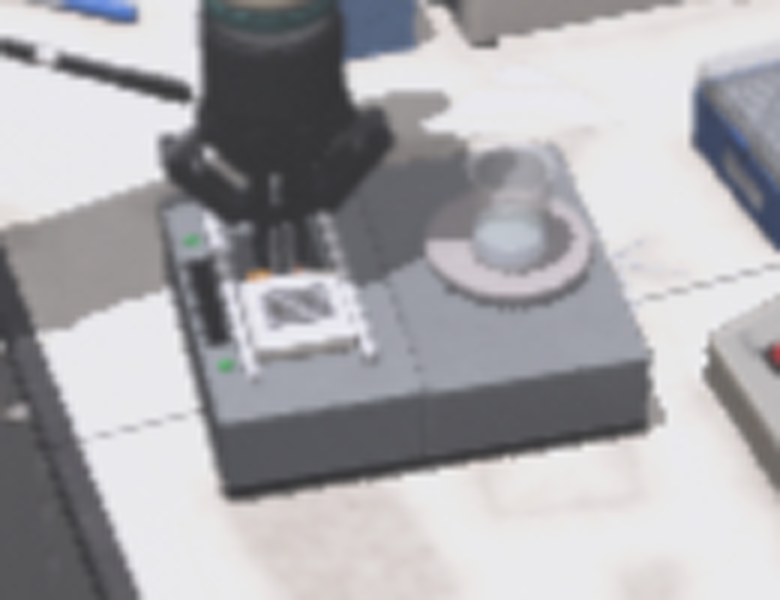

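The shutter (crop 250–365, 280–350) is almost over the blue well, and orange shows beside the fingertip at (258,272). I'll push in small steps until I feel the stop.

```bash
python3 -m handwheel '[[[0,0,0],[-0.002,0,0],1],[[0,0,0],[-0.001,0,0],1],[[0,0,0],[0,0,0],1]]'
python3 -m handwheel '[[[0,0,0],[-0.001,0,0],1],[[0,0,0],[-0.001,0,0],1],[[0,0,0],[0,0,0],1]]'
```

```text
clock: 5.42
eef_pos: [441.7, -59.5, 68.2]
tool_rot: [-3.141, -0.001, 1.433]
force: [1.0, 2.9, -0.9]
width: 0.2
gripper_force: 1.4
clock: 5.67
eef_pos: [441.6, -59.6, 68.2]
tool_rot: [-3.14, -0.003, 1.435]
force: [0.6, 8.3, -0.4]
width: 0.3
gripper_force: 3.9
```

The stop was felt at about 8 N. Contact geometry puts the well centre about 21 mm back, near (444.5,-38.8), which agrees with the picture estimate. I'll back off, rise and take one look.

```bash
python3 -m handwheel '[[[0,0,0],[0.005,0,0],1],[[0,0,0],[0.005,0,-0.01],1],[[0,0,0],[0.011,0,-0.04],1],[[0,0,0],[0,0,-0.04],1],[[0,0,0],[0,0,-0.04],1]]'
python3 -m handwheel '[[[0,0,0],[0,0,-0.03],1],[[0,0,0],[0,0,0],1],[[0,0,0],[0,0,0],1]]'
python3 - <<'E'
from h import *
np.set_printoptions(precision=1,suppress=True)
i=cam("wrist");np.savez("w3.npz",**i);cv2.imwrite("pics/w3.png",cv2.resize(i["pixels"][100:290,190:440],(780,593),interpolation=2)[...,::-1])
h=cv2.cvtColor(i["pixels"],cv2.COLOR_RGB2HSV)
m=cv2.inRange(h,(5,150,80),(20,255,255));m[:130]=0;m[240:]=0;m[:,:225]=0;m[:,295:]=0
x,y,w,hh=cv2.boundingRect(m);print(x,y,w,hh)
P=plane(i,[(x-.5,y-.5),(x+w-.5,y-.5),(x-.5,y+hh-.5),(x+w-.5,y+hh-.5)],38);print(P,P.mean(0))
s=cam("side");hs=cv2.cvtColor(s["pixels"],cv2.COLOR_RGB2HSV);ms=cv2.inRange(hs,(5,150,80),(20,255,255));ms[:190]=0;ms[225:]=0;ms[:,:225]=0;ms[:,275:]=0
print("side",cv2.boundingRect(ms),project(s,[[444.5,-38.8,38]]))
E
```

```text
clock: 6.08
eef_pos: [443.8, -41.5, 199.4]
tool_rot: [-3.14, 0.001, 1.433]
force: [2.0, 0.2, 0.2]
width: 0.3
gripper_force: 0.0
clock: 6.33
eef_pos: [445.7, -41.6, 229.9]
tool_rot: [3.137, -0.001, 1.433]
force: [0.2, 0.2, -0.1]
width: -0.1
gripper_force: 0.0
240 153 29 28
[[431.1 -19.1  38. ]
 [464.8 -23.8  38. ]
 [425.8 -52.9  38. ]
 [460.6 -57.7  38. ]] [445.6 -38.4  38. ]
side (0, 0, 0, 0) [[244.6 211.9]]
```

View pics/w3.png

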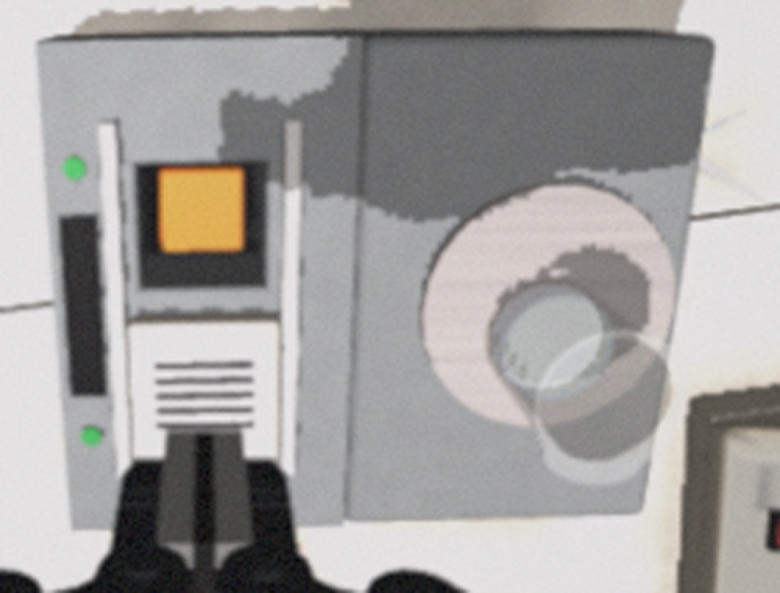

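The well is fully open: mouth at crop (137–268, 162–288), key centre at about (445.6,-38.4), three estimates within 1 mm. Before descending I'll check from this picture how far up the wide knuckles begin.

```bash
python3 - <<'E'
from h import *
np.set_printoptions(precision=0,suppress=True)
i=dict(np.load("w3.npz"));i["pose"]=i["T_tool_cam"]
for x in(11,0):
  for h in(0,20,30,40,50,60): 
    q=project(i,[[x,-14,-h],[x,14,-h],[x,28,-h]]);print(x,h,((q-[190,100])*3.12).ravel())
w=dict(np.load("w3.npz"));P=plane(w,[(233.9,151.9),(275.9,151.9),(233.9,192.3),(275.9,192.3)],62);print(P,P.mean(0))
E
```

```text
11 0 [126. 415. 284. 415. 363. 415.]
11 20 [116. 472. 295. 472. 385. 472.]
11 30 [110. 507. 302. 507. 398. 506.]
11 40 [103. 547. 310. 547. 413. 546.]
11 50 [ 95. 594. 319. 594. 430. 593.]
11 60 [ 85. 649. 329. 649. 451. 647.]
0 0 [128. 470. 283. 470. 360. 469.]
0 20 [118. 532. 293. 532. 380. 532.]
0 30 [112. 570. 299. 570. 392. 570.]
0 40 [106. 614. 306. 614. 406. 613.]
0 50 [ 98. 664. 315. 664. 422. 663.]
0 60 [ 89. 723. 324. 723. 441. 721.]
[[427. -13.  62.]
 [472. -20.  62.]
 [419. -59.  62.]
 [467. -66.  62.]] [446. -39.  62.]
```

The fingers stay about ±15 mm wide for over 40 mm above the tip, so they fit. Mouth centre is (446,-39), matching the key. Descending.

```bash
python3 -m handwheel '[[[0,0,0],[0.003,-0.0005,0.04],1],[[0,0,0],[0,0,0.04],1],[[0,0,0],[0,0,0.04],1],[[0,0,0],[0,0,0.03],1],[[0,0,0],[0,0,0],1]]'
python3 -m handwheel '[[[0,0,0],[0,0,0.01],1],[[0,0,0],[0,0,0.01],1],[[0,0,0],[0,0,0.008],1],[[0,0,0],[0,0,0.007],1],[[0,0,0],[0,0,0],1]]'
python3 -m handwheel '[[[0,0,0],[0,0,0.003],1],[[0,0,0],[0,0,0.002],1],[[0,0,0],[0,0,0],1]]'
```

```text
clock: 6.85
eef_pos: [439.4, -38.3, 72.6]
tool_rot: [-3.129, 0.001, 1.432]
force: [0.4, 0.4, 0.3]
width: 0.3
gripper_force: 0.0
clock: 7.27
eef_pos: [444.0, -38.3, 42.8]
tool_rot: [-3.14, 0.0, 1.432]
force: [-0.6, -0.4, -0.6]
width: -0.2
gripper_force: 0.0
clock: 7.52
eef_pos: [444.6, -38.2, 38.4]
tool_rot: [3.141, -0.0, 1.433]
force: [0.2, -0.8, -0.1]
width: -0.1
gripper_force: 0.0
```

```bash
python3 -m handwheel '[[[0,0,0],[0,0,0.002],1],[[0,0,0],[0,0,0.001],1],[[0,0,0],[0,0,0],1]]'
python3 -m handwheel '[[[0,0,0],[0,0,0.001],1],[[0,0,0],[0,0,0.001],1],[[0,0,0],[0,0,0],1]]'
python3 -m handwheel '[[[0,0,0],[0,0,0.001],1],[[0,0,0],[0,0,0],1]]'
```

```text
clock: 7.77
eef_pos: [444.7, -38.3, 35.4]
tool_rot: [3.141, 0.0, 1.433]
force: [0.5, 0.4, 2.5]
width: 0.4
gripper_force: 1.1
clock: 8.02
eef_pos: [444.7, -38.3, 33.3]
tool_rot: [3.141, -0.0, 1.433]
force: [-0.4, 0.6, 3.9]
width: 0.2
gripper_force: 1.6
clock: 8.18
eef_pos: [444.7, -38.3, 32.3]
tool_rot: [3.141, -0.0, 1.433]
force: [0.7, -0.6, 3.3]
width: -0.0
gripper_force: 1.9
```

```bash
python3 -m handwheel '[[[0,0,0],[0,0,0.0007],1],[[0,0,0],[0,0,0],1]]'
python3 -m handwheel '[[[0,0,0],[0,0,0.0007],1],[[0,0,0],[0,0,0],1]]'
```

```text
clock: 8.35
eef_pos: [444.7, -38.3, 32.0]
tool_rot: [3.141, -0.0, 1.433]
force: [-0.4, 0.0, 8.7]
width: 0.0
gripper_force: 4.4
clock: 8.52
eef_pos: [444.7, -38.3, 31.8]
tool_rot: [3.141, -0.001, 1.432]
force: [-0.7, -0.9, 15.8]
width: 0.1
gripper_force: 8.0
```

The key is bottomed, with force rising steeply at z = 32. I'll ease to about 8 N and hold a good second.

```bash
python3 -m handwheel '[[[0,0,0],[0,0,-0.0007],1],[[0,0,0],[0,0,0],1],[[0,0,0],[0,0,0],1],[[0,0,0],[0,0,0],1],[[0,0,0],[0,0,0],1]]'
python3 -m handwheel '[[[0,0,0],[0,0,0],1],[[0,0,0],[0,0,0],1],[[0,0,0],[0,0,0],1],[[0,0,0],[0,0,0],1],[[0,0,0],[0,0,0],1]]'
python3 -m handwheel '[[[0,0,0],[0,0,0],1],[[0,0,0],[0,0,0],1],[[0,0,0],[0,0,0],1]]'
```

```text
clock: 8.93
eef_pos: [444.7, -38.3, 32.0]
tool_rot: [3.141, -0.0, 1.433]
force: [-0.7, 1.0, 8.5]
width: 0.0
gripper_force: 4.3
clock: 9.35
eef_pos: [444.7, -38.3, 32.0]
tool_rot: [3.141, -0.0, 1.433]
force: [-0.2, 0.3, 9.0]
width: -0.3
gripper_force: 4.3
clock: 9.6
eef_pos: [444.7, -38.3, 32.0]
tool_rot: [3.141, -0.0, 1.433]
force: [-0.8, -0.0, 9.0]
width: -0.1
gripper_force: 4.3
```

```bash
python3 -m handwheel '[[[0,0,0],[0,0,-0.01],1],[[0,0,0],[0,0,-0.02],1],[[0,0,0],[0,0,-0.04],1],[[0,0,0],[0,0,0],1],[[0,0,0],[-0.037,0,0],1]]'
python3 -m handwheel '[[[0,0,0],[-0.037,0,0],1],[[0,0,0],[-0.037,0,0],1],[[0,0,0],[0,0,0],1],[[0,0,0],[0,0,0.01],1],[[0,0,0],[0,0,0],1]]'
python3 -c "
from h import *
i=cam('side');cv2.imwrite('pics/s4.png',cv2.resize(i['pixels'][165:265,200:330],(780,600),interpolation=2)[...,::-1])"
```

```text
clock: 10.02
eef_pos: [441.6, -67.7, 102.5]
tool_rot: [3.14, -0.005, 1.446]
force: [1.3, 0.5, -0.5]
width: 0.2
gripper_force: 0.0
clock: 10.43
eef_pos: [428.0, -148.6, 90.5]
tool_rot: [-3.139, -0.001, 1.431]
force: [0.7, 0.7, -0.6]
width: -0.1
gripper_force: 0.0
```

View pics/s4.png

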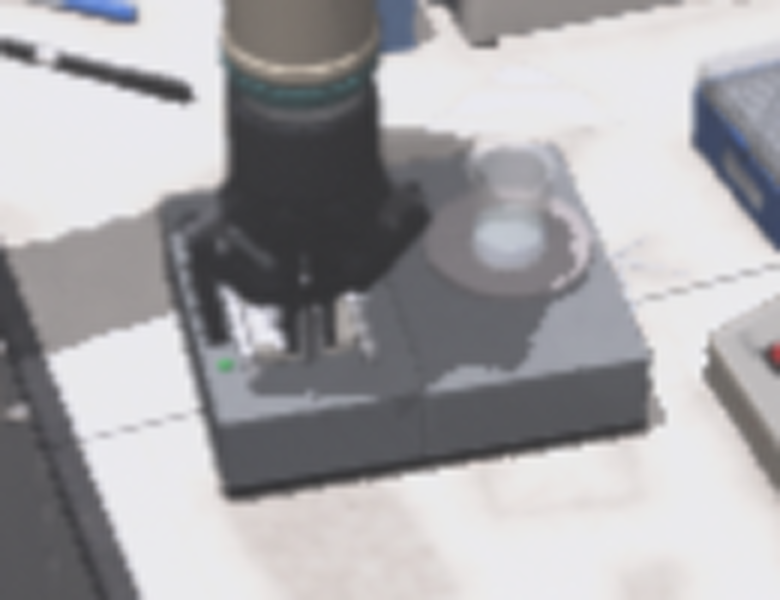

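The fingertip is just right of the shutter, with its tip at crop (315,355). I'll descend and push back left.

```bash
python3 -m handwheel '[[[0,0,0],[0,0.001,0.012],1],[[0,0,0],[0,0,0.01],1],[[0,0,0],[0,0,0],1],[[0,0,0],[0,0,0],1]]'
python3 -m handwheel '[[[0,0,0],[0.008,0,0],1],[[0,0,0],[0.008,0,0],1],[[0,0,0],[0.008,0,0],1],[[0,0,0],[0.008,0,0],1],[[0,0,0],[0.008,0,0],1]]'
python3 -m handwheel '[[[0,0,0],[0.008,0,0],1],[[0,0,0],[0.008,0,0],1],[[0,0,0],[0.006,0,0],1],[[0,0,0],[0.003,0,0],1],[[0,0,0],[0,0,0],1]]'
python3 -m handwheel '[[[0,0,0],[0.002,0,0],1],[[0,0,0],[0.002,0,0],1],[[0,0,0],[0,0,0],1]]'
```

```text
clock: 10.82
eef_pos: [429.9, -147.7, 69.4]
tool_rot: [-3.14, -0.0, 1.434]
force: [-0.0, -0.0, -0.1]
width: 0.1
gripper_force: 0.0
clock: 11.23
eef_pos: [435.8, -107.7, 69.9]
tool_rot: [3.141, 0.0, 1.433]
force: [-1.4, -1.5, 1.9]
width: -0.3
gripper_force: 0.9
clock: 11.65
eef_pos: [439.3, -82.7, 69.5]
tool_rot: [-3.141, -0.001, 1.434]
force: [-0.7, -0.1, -1.0]
width: 0.2
gripper_force: 0.0
clock: 11.9
eef_pos: [439.8, -80.1, 69.6]
tool_rot: [3.141, 0.0, 1.432]
force: [-0.6, -0.3, -0.5]
width: -0.2
gripper_force: 0.2
```

```bash
python3 -m handwheel '[[[0,0,0],[0.002,0,0],1],[[0,0,0],[0.001,0,0],1],[[0,0,0],[0,0,0],1]]'
python3 -m handwheel '[[[0,0,0],[0.001,0,0],1],[[0,0,0],[0.001,0,0],1],[[0,0,0],[0,0,0],1]]'
```

```text
clock: 12.15
eef_pos: [440.1, -77.3, 69.6]
tool_rot: [3.141, 0.0, 1.432]
force: [0.3, -1.3, 0.1]
width: 0.0
gripper_force: 0.8
clock: 12.4
eef_pos: [440.2, -77.1, 69.6]
tool_rot: [3.141, 0.003, 1.431]
force: [-1.7, -5.8, 1.1]
width: -0.0
gripper_force: 3.3
```

The stop was felt at y = -77, as predicted. I'll back off, rise and check.

```bash
python3 -m handwheel '[[[0,0,0],[-0.008,0,0],1],[[0,0,0],[-0.004,0,-0.01],1],[[0,0,0],[0,0,-0.04],1],[[0,0,0],[0,0,-0.04],1],[[0,0,0],[0,0,-0.04],1]]'
python3 -m handwheel '[[[0,0,0],[0.02,0,-0.03],1],[[0,0,0],[0.02,0,0],1],[[0,0,0],[0.02,0,0],1],[[0,0,0],[0,0,0],1],[[0,0,0],[0,0,0],1]]'
python3 - <<'E'
from h import *
i=cam("wrist");cv2.imwrite("pics/w5.png",cv2.resize(i["pixels"][100:290,190:440],(780,593),interpolation=2)[...,::-1])
E
```

```text
clock: 12.82
eef_pos: [437.7, -86.8, 200.8]
tool_rot: [-3.139, -0.0, 1.432]
force: [0.5, 0.2, 0.4]
width: 0.1
gripper_force: 0.0
clock: 13.23
eef_pos: [446.8, -26.2, 229.6]
tool_rot: [-3.141, -0.001, 1.436]
force: [-0.4, -0.8, 0.5]
width: -0.3
gripper_force: 0.0
```

View pics/w5.png

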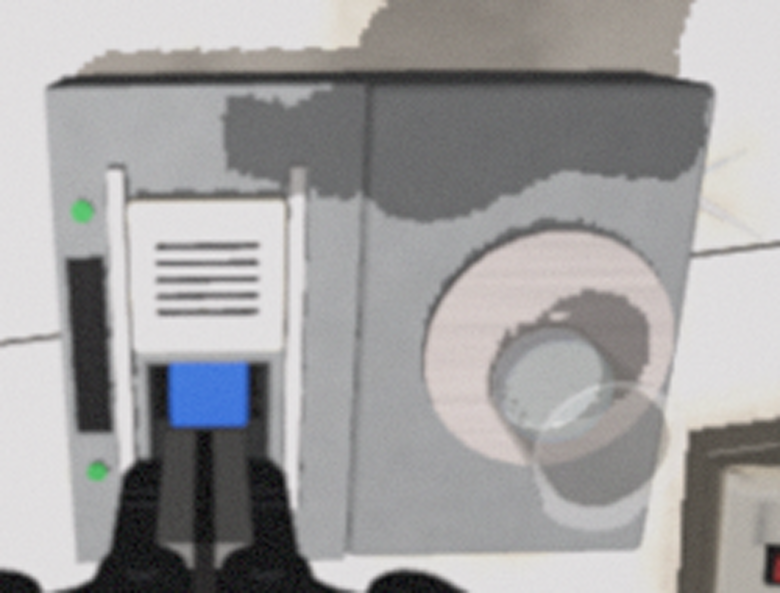

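The shutter (crop 130–285, 198–352) fully covers the orange well. The blue key is open and untouched, the beaker is in place and the robot is clear.

```bash
python3 -c "
from cell import ctrl;print(ctrl.finish_job())"
```

```text
the job is handed in; nothing more can be done
None
```

The job is handed in at about 13 s: I opened the shutter to its stop, held the orange key fully down for about 1.25 s at roughly 9 N (a brief peak near 16 N as it bottomed), and pushed the shutter back to its stop over the orange well; the blue key and beaker were left alone.

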